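# Press a jar lid home until the ratchet slips

## Robot

A 6-joint arm with a two-finger parallel gripper is mounted at the origin on a cart in front of the work surface, level with it; the furniture and walls round the work are solid. World frame = base frame: x ahead of the robot, y to its left, z up, the work surface at z = 0. Lengths are in m, angles in rad, forces in N, time in s.
With the tool pointing down it reaches from about 0.275 to 0.775 m from the base axis. Payload 14.6 kg.
Tool frame: the origin (TCP) lies between the finger pads; the fingertips stand 17 mm ahead of it and the grasp point (between the pads) lies 2 mm behind it; x points along the fingers, z is the direction in which the jaws open and shut, and the axes are right-handed (so a half turn about x gives the same grasp; the last joint's range is limited). The gripper opens to 85 mm and grips with 20 to 120 N. Pads are 22 mm wide; open, the fingers measure 114 mm over their backs; the gripper's body (76 mm by 85 mm) begins 54 mm behind the grasp point. The pads swing forward as they close: fully open they stand 13 mm farther back than shut.
Start: joints at [-0.155, 0.263, -0.048, 1.259, 0, 1.415], TCP at [0.525, -0, 0.248] pointing down, gripper open.
Joint ranges: [-2.65, 2.65], [-0.89, 1.7], [-1.18, 1.37], [-2.13, 2.11], [-1.35, 1.29], [-3.14, 3.14]. Speed limits (rad/s): [1.89, 1.89, 2.57, 2.79, 3.14, 3.14].

## Interface

Orientations are given as a rotation vector (axis times angle).
In Python, from workcell import env, vision, trace gives the robot as it stands.
- The arm moves only by the tool move_arm, never from a script. Its arguments are lists of equal length, an entry for each row: "jaw": the closure in counts, from 0 (fully open) to 255 (shut); "translation": the shift along the tool's x, y, z in units of 30 mm (1.0 is 30 mm), a list of three; "rotation": the turn, a rotation vector about the tool's x, y, z in units of 8 degrees (1.0 is 8 degrees), a list of three. In form: {"jaw": [jaw, ...], "translation": [[x, y, z], ...], "rotation": [[rx, ry, rz], ...]}. A call has 1 to 20 rows; each row shifts and turns the commanded pose from where the row before left it, along the tool's axes as they then stand; what a row does not reach is not made up. A row lasts 1/8 s, in which the tool goes at most 62.5 mm and 10.7 degrees, less where a joint would pass 70% of its speed; a pose out of reach is approached as far as the arm can. A call is refused whole if a number of a shift passes 1 or a number of a turn 1, either way. A call with a gripper value outside its range is refused whole. The fingers move at their own pace and stop on an object; "newtons" is the grip in N (left out, the last holds). Time passes only in rows, so rows that do not move let the fingers close. It gives the time, the measured TCP pose, the force and the opening at its end, in the units of the state.
- env.observe(): the state, without advancing time (a new reading comes with each control period).
- vision.grab_frame(name): name is "scene" or "side" or "wrist"; returns the picture (420x560x3 uint8, red, green, blue); there is no depth.
- vision.camera_params(name): a dict with "camera_matrix" (3x3 intrinsics, pixels), "origin" and "rotation" of the camera in the world. Camera axes: x right, y down, z forward; pixel columns grow to the right and rows downward; lengths in m; the calibration is good to about 2 mm. A picture is of the moment at which its call begins: read the wrist's pose just before it. camera_params takes no time and is no camera call; for the wrist camera it gives the pose at the moment of the call.
- env.finish_job(): hands the job in, once; it reports no verdict.
Trained networks look in the newest picture that a camera, given by its name, has taken for a name from the list of things; names that differ only in an ending like _2 or _b are one class to them, and where a whole thing is asked for, a point or a joint stands for the part that bears it (a point fixed in the world has none). Each returns a list of dicts, best first, with "score" (0 to 1); they miss things now and then, are a little off and sometimes report something else, mostly with a low value. They report only what shows in the picture. A call takes as long as a camera call. They do not tell look-alikes from the thing itself.
- trace(camera, name): "pixels" (420x560 bool, what is visible of it) and "rect" ([left, top, right, bottom] in pixels, round what is visible of it).
The state is a dict: "clock": time; "qpos": joint angles; "joint_vel": joint speeds; "effort": joint torques, N m; "tool_pos": TCP position; "ee_rot": TCP orientation; "ft_force": force on the tool from outside, world axes, zero at the start; "wrist_torque": the same for the moment, N m; "grip_width": finger opening in m.
Only numpy, scipy, OpenCV 4.12 (cv2) and the standard library are available. Lean on these libraries where they do the work, as an engineer would, in place of code of your own. Each camera call takes 0.05 s, during which the arm holds its last target.

## Task

Seat the lid of the jar in the lid press: slide the tray with the jar fully home against its stop, then turn the press's small ratchet cap clockwise, seen from above, until it slips on the tightened spindle. Stop soon after it begins to slip (it stiffens if forced on, and would crack the jar), leave the jar clamped, and let go without disturbing anything else.

Things in the scene. Friction and masses are not known exactly. Their poses are not given: they have to be found in the camera images.
- lid_press: Lid press, fixed: wooden base 235 x 150 mm, two upright posts 132 mm apart, beam 160 x 46 mm across them with its top 166 mm above the worktop (nuts on its ends to 174 mm). Origin: on the worktop under the spindle's upright axis. x axis: the way the tray goes in; z up.
- beam_top (a point): Point on the spindle's axis at the beam's top, 166 mm up. Above it, on the axis, a barrel (46 mm across, 167 to 191 mm up) drives the spindle by a hidden screw; the ratchet cap sits on the barrel. Below, the spindle's foot, 40 mm across, starts a few mm above the lid of the jar once that is home: how far is not given, it takes a quarter to six tenths of a turn.
- tray_tab (a point): Black upright tab at the tray's outer end: 12 mm thick (along x), 44 mm wide, 52 mm high, top 79 mm above the worktop. Point: on its centre line, at its top. x axis: the way in. The jar's middle is 99 mm beyond it along x; so is the spindle's axis when the tray is home.
- tray: Steel tray of the press, 150 x 98 mm, with a round seat (90 mm across, 10 mm collar) in which the jar stands loosely. Origin: under the seat's centre, 19 mm above the worktop; x axis: the way in. It starts 100 mm short of the spindle's axis (home is on it, against a hard stop), slides with about 2 N of friction and stays where it is left.
- spread_jar: Squat dark jar with a screw lid, 75 mm across, 83 mm high, 330 g, standing in the seat from the start. Origin: centre of its underside. It stays on the tray and need not be grasped.
- cap_grip (a point): Ratchet cap: small round ribbed steel knob on top of the press, 30 mm across, 34 mm high, 193 to 227 mm above the worktop, free all round above the barrel. Point: on its axis, half-way up (210 mm). It turns about the upright axis and does not rise or sink. Clockwise from above lowers the spindle. Any number of regrasps is allowed; it stays when let go.
- cap_top (a point): Top of the ratchet cap. It yields springily by 0.1 rad before it drives. Running free, it needs about 0.13 N m and takes the barrel along. Once the jar is clamped the barrel stops and at about 0.21 N m the cap slips on it; forced on, torque and clamping grow by 0.035 N m and 14 N per rad of slip. Up to 0.8 rad of slip is right, over 1.4 rad cracks the jar. The screw holds by itself.
- tomato_tin: Bystander: food tin 75 mm across, 58 mm high, behind the press. Origin: underside.
- pepper_drum: Bystander: striped drum 46 mm across, 98 mm high, beyond the press, on the side away from the tray's tab. Origin: underside.
- flat_tin: Bystander: flat tin 86 mm across, 40 mm high, to the right. Origin: underside.
- salt_bottle: Bystander: plastic bottle 70 mm across, 198 mm high, to the right. Origin: underside.
- mug: Bystander: mug on the worktop left of the press (not the one behind the board), 81 mm across, 101 mm high. Origin: underside.
- sauce_bottle: Bystander: small bottle 40 mm across, 145 mm high, to the left. Origin: underside.
Not all that is in view belongs to the job. Leave any pink or purple look-alike of the spread_jar alone.

How it is judged:
By the outcome, as a careful person would: the job done as asked, in the order asked, and still so for the second after the job is handed in, with the robot touching nothing.
It also fails if it takes over 72 s, if anything falls off the work surface, if the arm or the gripper's body presses on something with over 40 N, if the wrist force passes 120 N, or if a joint passes its speed limit or range.

## Working session

There is one attempt and no reset: what is moved stays moved. The work goes in short steps, Python scripts to look and compute and a tool call to move; the robot and the scene stay as the last step left them, time stands still between calls to the robot, and variables do not carry over. Pictures are saved under pics/ and viewed, and the job is handed in when it is done.

Besides the shell and the picture viewer there is one more tool, called by a JSON object that holds its "op" and its "data". move_arm: Moves the arm, as the interface text tells. Its arguments: {"type":"object","properties":{"jaw":{"type":"array"},"translation":{"type":"array"},"rotation":{"type":"array"},"newtons":{"type":"number"}},"required":["jaw","translation","rotation"]}

```bash
ls -la; mkdir -p pics
cat > h.py <<'E'
import numpy as np, cv2
from workcell import env, vision, trace
from scipy.spatial.transform import Rotation as R
def shot(cam,name):
    im=vision.grab_frame(cam); cv2.imwrite(f'pics/{name}.png',im[:,:,::-1]); return im
def proj(cam,P,p=None):
    p=p or vision.camera_params(cam)
    P=np.atleast_2d(P); c=(P-np.array(p['origin']))@np.array(p['rotation'])
    u=c@np.array(p['camera_matrix']).T
    return u[:,:2]/u[:,2:]
def ray(cam,px,p=None):
    p=p or vision.camera_params(cam)
    d=np.array(p['rotation'])@np.linalg.inv(np.array(p['camera_matrix']))@np.array([px[0],px[1],1.])
    return np.array(p['origin']),d/np.linalg.norm(d)
def at_z(cam,px,z,p=None):
    o,d=ray(cam,px,p); return o+d*(z-o[2])/d[2]
E
python3 - <<'E'
from h import *
s=env.observe(); print(s)
for c in ['scene','side','wrist']:
    shot(c,c+'0'); p=vision.camera_params(c); print(c,p)
    for n in ['lid_press','tray_tab','cap_grip','spread_jar','tray']:
        for r in trace(c,n)[:2]: print(c,n,round(r['score'],2),r['rect'],r['pixels'].sum())
E
```

```text
total 12
drwxr-xr-x  3 agent agent 4096 Dec  6 08:18 .
drwxr-xr-x 23 root  root  4096 Dec  6 08:18 ..
drwxr-xr-x  2 agent agent 4096 Dec  6 08:18 pics
{'clock': 0.0, 'qpos': array([-1.55295855e-01,  2.63541366e-01, -4.89426085e-02,  1.25938917e+00,
        1.05484873e-06,  1.41547139e+00]), 'joint_vel': array([-0.00064975,  0.00206716,  0.0001652 , -0.00160914,  0.00018982,
       -0.00090493]), 'effort': array([ 6.28219332e-04, -6.37613010e+01,  3.84567368e+01,  1.37825581e-02,
        8.02127857e-07, -5.80562346e-05]), 'tool_pos': array([5.24746150e-01, 3.69812857e-05, 2.47813442e-01]), 'ee_rot': array([1.08818415e-04, 1.57186002e+00, 1.54504614e-04]), 'ft_force': array([ 0.02785695, -0.26948066,  0.88249497]), 'wrist_torque': array([ 0.00229154, -0.00899641,  0.009071  ]), 'grip_width': 0.08527762257443676}
scene {'camera_matrix': array([[505.37230352,   0.        , 277.98921993],
       [  0.        , 505.37230352, 217.70338815],
       [  0.        ,   0.        ,   1.        ]]), 'origin': array([0.41094417, 0.81816003, 1.4656232 ]), 'rotation': array([-0.15542927,  2.97220605,
[... 867 characters left out ...]
 264.4, 318.8, 299.0] 755
side spread_jar 0.78 [256.2, 226.2, 276.8, 254.5] 517
side tray 0.82 [249.1, 244.5, 294.1, 266.2] 384
wrist {'camera_matrix': array([[373.83629609,   0.        , 272.83986232],
       [  0.        , 373.83629609, 208.43590484],
       [  0.        ,   0.        ,   1.        ]]), 'origin': array([0.52457942, 0.06703909, 0.37442612]), 'rotation': array([ 2.87760988e+00, -5.70097548e-04,  5.85049570e-04])}
wrist lid_press 0.8 [0.6, 0.0, 301.4, 260.4] 31266
wrist tray_tab 0.73 [154.6, 78.7, 277.0, 261.2] 10258
wrist spread_jar 0.94 [126.8, 272.6, 182.2, 362.2] 1210
wrist spread_jar 0.65 [171.7, 339.1, 243.9, 387.9] 2025
wrist tray 0.97 [150.9, 79.1, 276.5, 258.7] 10437
```

```bash
sed -i "s/np.array(p\['rotation'\])/R.from_rotvec(p['rotation']).as_matrix()/g" h.py; python3 -c "
import cv2
a=cv2.imread('pics/scene0.png')[140:320,200:400];cv2.imwrite('pics/sc.png',cv2.resize(a,None,fx=3.3,fy=3.3,interpolation=cv2.INTER_CUBIC))
a=cv2.imread('pics/side0.png')[160:310,190:360];cv2.imwrite('pics/si.png',cv2.resize(a,None,fx=4,fy=4,interpolation=cv2.INTER_CUBIC))"
```

```text
(no output)
```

View pics/scene0.png

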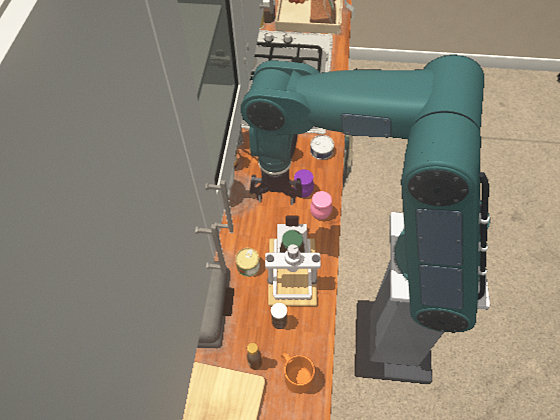

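View pics/wrist0.png

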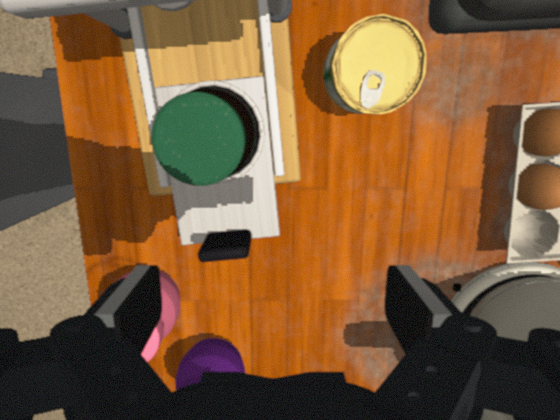

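```bash
sleep 0
```

```text
(no output)
```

View pics/sc.png

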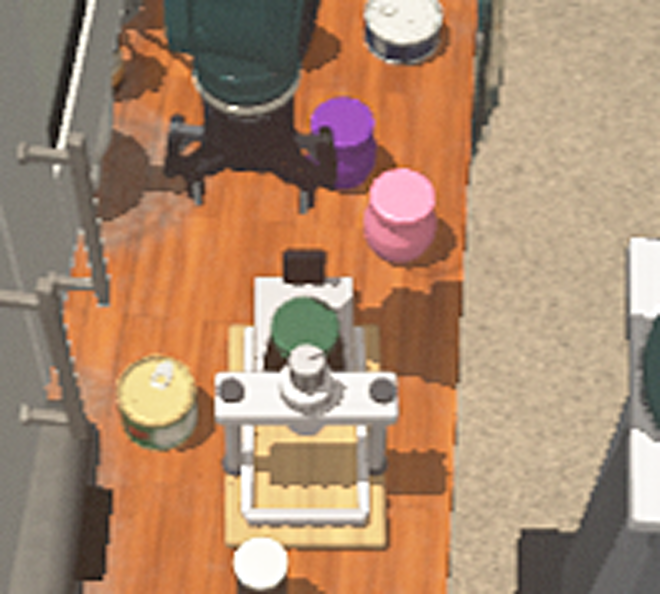

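View pics/si.png

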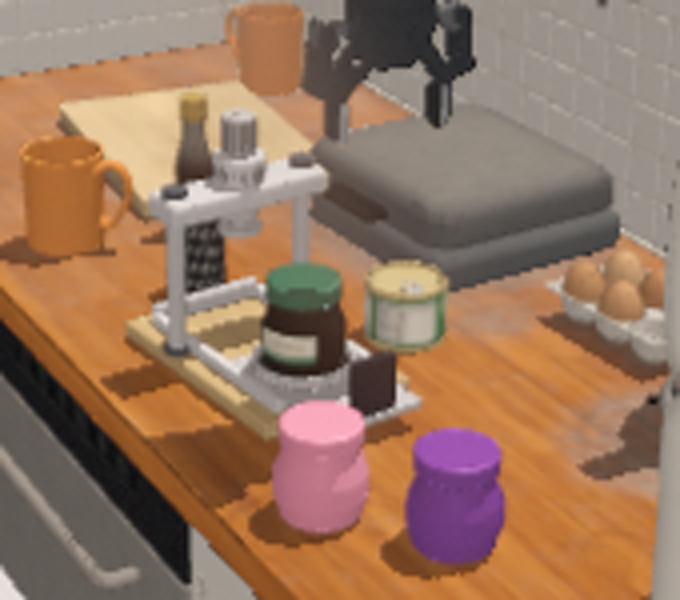

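View pics/side0.png

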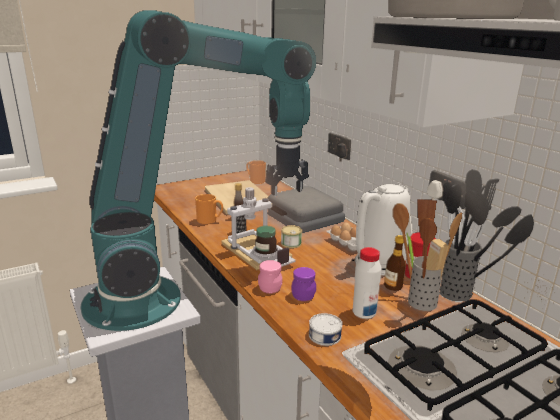

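Run:
```python
from h import *
print('tab top', at_z('wrist',(225,232),.079), at_z('wrist',(208,236),.079),at_z('wrist',(250,231),.079))
print('jar lid', at_z('wrist',(199,138),.104))
# tray edges in wrist (z .02): left outer edge/ right
for px in [(157,88),(180,244),(278,236),(262,78),(150,195),(301,181)]: print(px, at_z('wrist',px,.02).round(4))
for c,px in [('scene',(293,245.8)),('side',(249.5,188.2))]: print(c, at_z(c,px,.227))
# beam ends nuts scene
print(at_z('scene',(200+232/3.3,140+390/3.3),.174),at_z('scene',(200+383/3.3,140+390/3.3),.174))
print(at_z('side',(190+174/4,160+191/4),.174),at_z('side',(190+301/4,160+160/4),.174))
```

```text
tab top [ 0.48484418 -0.03312179  0.079     ] [ 0.47052803 -0.0366354   0.079     ] [ 0.50567671 -0.03225505  0.079     ]
jar lid [0.47205285 0.04598925 0.104     ]
(157, 88) [0.4201 0.084  0.02  ]
(180, 244) [ 0.4311 -0.0658  0.02  ]
(278, 236) [ 0.5299 -0.0574  0.02  ]
(262, 78) [0.515  0.0925 0.02  ]
(150, 195) [ 0.4053 -0.0152  0.02  ]
(301, 181) [ 0.5518 -0.0014  0.02  ]
scene [0.4631625  0.13584358 0.227     ]
side [0.46447482 0.14315963 0.227     ]
[0.52649117 0.15358808 0.174     ] [0.39581518 0.14037098 0.174     ]
[0.39456064 0.12629663 0.174     ] [0.5240486 0.1384593 0.174    ]
```

```bash
python3 -c "
import cv2
a=cv2.imread('pics/wrist0.png')[0:300,60:340];cv2.imwrite('pics/w.png',cv2.resize(a,None,fx=2,fy=2,interpolation=cv2.INTER_CUBIC))"
```

```text
(no output)
```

View pics/w.png

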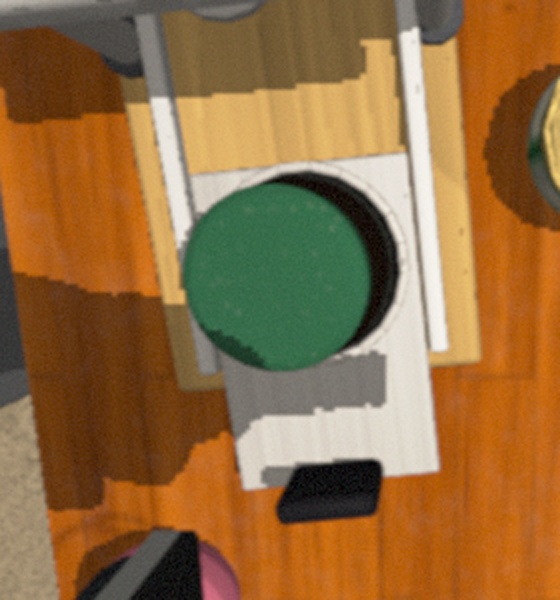

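Run:
```python
from h import *
from scipy.optimize import least_squares
def tri(obs):
    A=[];b=[]
    for c,px in obs:
        o,d=ray(c,px); M=np.eye(3)-np.outer(d,d); A.append(M); b.append(M@o)
    return np.linalg.lstsq(np.vstack(A),np.hstack(b),rcond=None)[0]
print('cap',tri([('scene',(293,245.8)),('side',(249.5,188.2))]))
print('nutR',tri([('scene',(200+232/3.3,140+390/3.3)),('side',(190+301/4,160+160/4))]))
print('nutL',tri([('scene',(200+383/3.3,140+390/3.3)),('side',(190+174/4,160+191/4))]))
print('tab',tri([('wrist',(223.5,251.5)),('side',(190+370/4,160+358/4))]), at_z('wrist',(223.5,251.5),.079))
print('tab corners',at_z('wrist',(60+140,261),.079),at_z('wrist',(60+185,257.5),.079))
print('pink', tri([('scene',(200+403/3.3,140+195/3.3)),('side',(190+322/4,160+422/4))]))
print('purple', tri([('scene',(200+343/3.3,140+118/3.3)),('side',(190+457/4,160+449/4))]))
print('jar', tri([('wrist',(199,138)),('side',(190+304/4,160+280/4))]))
```

```text
cap [0.46239541 0.13751703 0.22938444]
nutR [0.52853891 0.14995451 0.16863957]
nutL [0.39748559 0.1369804  0.16911412]
tab [ 0.48289172 -0.05248928  0.07471443] [ 0.48299141 -0.05048286  0.079     ]
tab corners [ 0.46269659 -0.05911483  0.079     ] [ 0.50104784 -0.05593662  0.079     ]
pink [ 0.39158051 -0.13218199  0.07858599]
purple [ 0.45810095 -0.21956908  0.08135998]
jar [0.47406674 0.04531565 0.10679819]
```

{"op": "move_arm", "data": {"jaw": [255,255,255,255,255,255,255,255], "translation": [[0,-0.6,-0.26],[0,-0.6,-0.26],[0,-0.6,-0.26],[0,-0.6,-0.26],[0,-0.73,-0.26],[0,0,0],[0.5,0,0],[0.5,0,0]], "rotation": [[0,0,0],[0,0,0],[0,0,0],[0,0,0],[0,0,0],[-0.66,0,0],[0,0,0],[0,0,0]], "newtons": 40}}

```text
clock: 1.9
tool_pos: [0.4855, -0.0948, 0.218]
ee_rot: [-0.072, 1.569, 0.072]
ft_force: [-0.4, 0.6, 0.3]
grip_width: 0.0003
```

Run:
```python
from h import *
shot('wrist','wrist1'); s=env.observe(); print(s['clock'],s['qpos'],s['tool_pos'],s['ee_rot'],s['ft_force'],s['grip_width'])
```

```text
1.95 [-3.57502146e-01  2.24169231e-01 -1.90267509e-01  1.15831199e+00
 -1.63689762e-04  1.12169522e+00] [ 0.48487782 -0.09449438  0.21629031] [-0.0714717   1.57145915  0.07243933] [-0.09590431 -0.77824309 -1.5307666 ] -8.448976124188785e-05
```

View pics/wrist1.png

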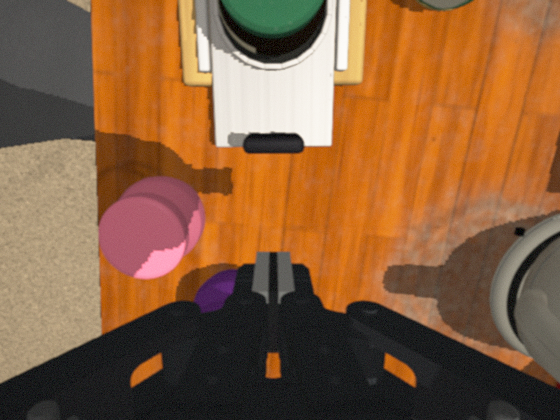

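{"op": "move_arm", "data": {"jaw": [255,255,255,255,255,255,255,255], "translation": [[0,0.3,0],[0.7,0,0],[0.8,0,0],[0.8,0,0],[0.8,0,0],[0.8,0,0],[0.8,0,0],[0.1,0,0]], "rotation": [[0,0,0],[0,0,0],[0,0,0],[0,0,0],[0,0,0],[0,0,0],[0,0,0],[0,0,0]]}}

```text
clock: 2.95
tool_pos: [0.4847, -0.0846, 0.0739]
ee_rot: [-0.072, 1.571, 0.073]
ft_force: [0.0, 0.3, 0.2]
grip_width: 0.0001
```

Run:
```python
from h import *
s=env.observe(); print(s['clock'],s['tool_pos'],s['ft_force'])
a=shot('side','side2')[150:300,200:370]; cv2.imwrite('pics/si2.png',cv2.resize(a[:,:,::-1],None,fx=4,fy=4,interpolation=cv2.INTER_CUBIC))
```

```text
2.95 [ 0.48467201 -0.08462381  0.07393335] [0.03329372 0.28014552 0.16386041]
```

View pics/si2.png

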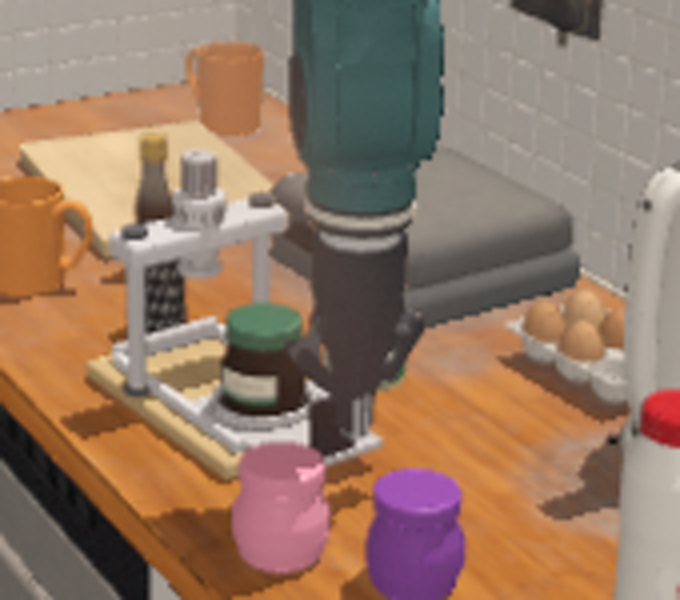

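{"op": "move_arm", "data": {"jaw": [255,255,255,255,255,255,255,255,255,255,255,255,255,255], "translation": [[0,0.15,0],[0,0.2,0],[0,0.2,0],[0,0.25,0],[0,0.3,0],[0,0.3,0],[0,0.3,0],[0,0.3,0],[0,0.3,0],[0,0.3,0],[0,0.3,0],[0,0.3,0],[0,0.2,0],[0,0.1,0]], "rotation": [[0,0,0],[0,0,0],[0,0,0],[0,0,0],[0,0,0],[0,0,0],[0,0,0],[0,0,0],[0,0,0],[0,0,0],[0,0,0],[0,0,0],[0,0,0],[0,0,0]]}}

```text
clock: 4.75
tool_pos: [0.4754, 0.02, 0.0742]
ee_rot: [-0.073, 1.57, 0.073]
ft_force: [-1.7, -2.6, 0.6]
grip_width: 0.0
```

Run:
```python
from h import *
s=env.observe(); print(s['clock'],s['tool_pos'],s['ft_force'],s['wrist_torque'])
a=shot('side','side3')[150:300,200:370]; cv2.imwrite('pics/si3.png',cv2.resize(a[:,:,::-1],None,fx=4,fy=4,interpolation=cv2.INTER_CUBIC))
```

```text
4.75 [0.47536437 0.0200182  0.07419531] [-1.7171877  -2.56893422  0.6128853 ] [-0.4493704   0.2249515   0.02734434]
```

View pics/si3.png

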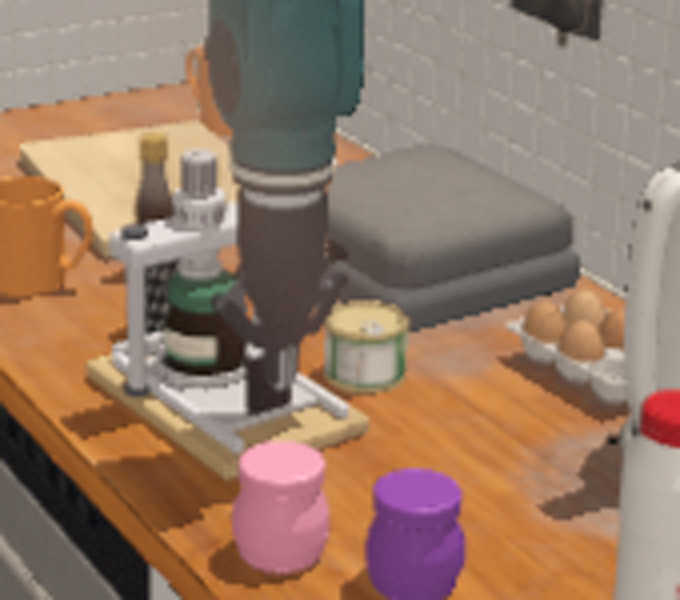

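{"op": "move_arm", "data": {"jaw": [255,255], "translation": [[0,0.1,0],[0,0,0]], "rotation": [[0,0,0],[0,0,0]]}}

```text
clock: 5.05
tool_pos: [0.4753, 0.0228, 0.0743]
ee_rot: [-0.072, 1.569, 0.073]
ft_force: [0.5, -0.5, 0.6]
grip_width: 0.0002
```

{"op": "move_arm", "data": {"jaw": [255,255], "translation": [[0,0.1,0],[0,0,0]], "rotation": [[0,0,0],[0,0,0]]}}

```text
clock: 5.3
tool_pos: [0.475, 0.0258, 0.0743]
ee_rot: [-0.072, 1.569, 0.073]
ft_force: [-0.1, -0.2, -0.2]
grip_width: -0.0001
```

{"op": "move_arm", "data": {"jaw": [255,255], "translation": [[0,0.08,0],[0,0,0]], "rotation": [[0,0,0],[0,0,0]]}}

```text
clock: 5.55
tool_pos: [0.4748, 0.0278, 0.0743]
ee_rot: [-0.073, 1.569, 0.072]
ft_force: [0.6, -5.3, 0.7]
grip_width: -0.0
```

{"op": "move_arm", "data": {"jaw": [255,255], "translation": [[0,0.05,0],[0,0,0]], "rotation": [[0,0,0],[0,0,0]]}}

```text
clock: 5.8
tool_pos: [0.4748, 0.028, 0.0744]
ee_rot: [-0.075, 1.57, 0.069]
ft_force: [-0.0, -16.0, -1.2]
grip_width: -0.0002
```

{"op": "move_arm", "data": {"jaw": [255,255], "translation": [[0,0.05,0],[0,0,0]], "rotation": [[0,0,0],[0,0,0]]}}

```text
clock: 6.05
tool_pos: [0.4748, 0.0281, 0.0745]
ee_rot: [-0.077, 1.57, 0.065]
ft_force: [-0.9, -27.4, -0.5]
grip_width: -0.0002
```

{"op": "move_arm", "data": {"jaw": [255,255,255,255,255,255,180,100,75,75,75,75,75], "translation": [[0,-0.15,0],[0,-0.4,0],[0,-0.2,0],[-0.5,0,0],[-0.8,0,0],[-0.8,0,0],[-0.9,0,0],[-0.9,0,0],[-0.9,0.3,-0.1],[-0.9,0.4,-0.1],[-0.9,0.4,0],[-0.8,0.4,0],[0,0.3,0]], "rotation": [[0,0,0],[0,0,0],[0,0,0],[0,0,0],[0,0,0],[0,0,0],[0,0,0],[0,0,0],[0,0,0],[0,0,0],[0,0,0],[0,0,0],[0,0,0]]}}

```text
clock: 7.68
tool_pos: [0.4661, 0.0621, 0.2975]
ee_rot: [-0.072, 1.567, 0.072]
ft_force: [0.9, 0.6, 0.6]
grip_width: 0.0604
```

Run:
```python
from h import *
s=env.observe(); print(s['clock'],s['qpos'],s['tool_pos'],s['ft_force'],s['wrist_torque'],s['grip_width'])
shot('wrist','wrist4'); p=vision.camera_params('wrist'); print(p['origin'],p['rotation'])
for n in ['cap_grip','lid_press','tray_tab']:
    for r in trace('wrist',n)[:2]: print(n,round(r['score'],2),r['rect'],r['pixels'].sum())
print(env.observe()['clock'])
```

```text
7.675 [-4.13489176e-02  1.55673733e-01 -5.79205147e-02  1.35480522e+00
  2.54934608e-04  1.43729895e+00] [0.46614508 0.06205239 0.29745041] [0.88759662 0.63347726 0.63435243] [-0.06029529  0.00459486 -0.02629854] 0.06043838917869247
[0.45903366 0.12942515 0.42252403] [2.87520697 0.13229853 0.01948893]
cap_grip 0.86 [250.4, 45.9, 313.7, 108.5] 2984
lid_press 0.76 [156.9, 7.2, 399.0, 233.7] 38028
tray_tab 0.7 [229.5, 46.1, 321.0, 205.9] 6747
7.875
```

View pics/wrist4.png

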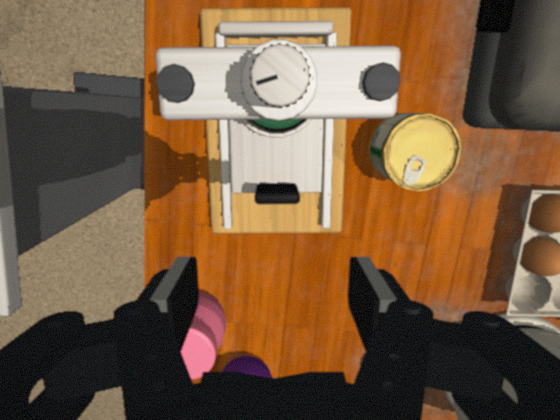

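Run:
```python
from h import *
a=cv2.imread('pics/wrist4.png')[20:140,210:350];cv2.imwrite('pics/w4.png',cv2.resize(a,None,fx=5,fy=5,interpolation=cv2.INTER_CUBIC))
print(at_z('wrist',(280,76),.227),at_z('wrist',(175,83),.174),at_z('wrist',(381,81.5),.174))
for z,r,c in [(.227,.015,(0,0,255)),(.193,.015,(0,255,0)),(.191,.023,(255,0,0)),(.167,.023,(255,255,0))]: pass
```

```text
[0.46090586 0.14358935 0.227     ] [0.39607956 0.13751552 0.174     ] [0.52492615 0.15030024 0.174     ]
```

View pics/w4.png

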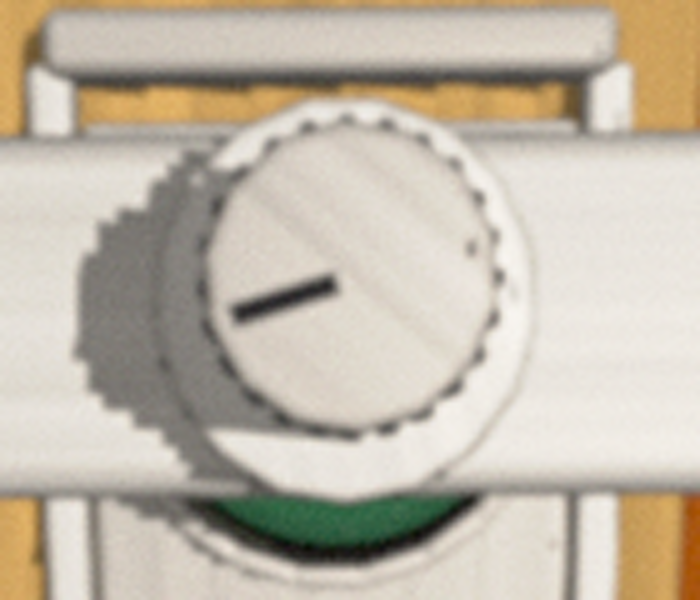

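{"op": "move_arm", "data": {"jaw": [75,75,75,75,75,75,75,75,75,75,75,75,75,75,75,75,75,75,75,75], "translation": [[0,0.6,0.086],[0,0.7,0],[0,0.7,0],[0,0.72,0],[0,0,0],[0,0,0],[0,0,0],[0,0,0],[0,0,0],[0,0,0],[0,0,0],[0,0,0],[0,0,0],[0,0,0],[0,0,0],[0,0,0],[0,0,0],[0,0,0],[0,0,0],[0,0,0]], "rotation": [[0,0,0],[0,0,0],[0,0,0],[0,0,0],[-1,0,0],[-1,0,0],[-1,0,0],[-1,0,0],[-1,0,0],[-1,0,0],[-1,0,0],[-1,0,0],[-1,0,0],[-1,0,0],[-1,0,0],[-1,0,0],[-1,0,0],[-1,0,0],[-1,0,0],[-1,0,0]]}}

```text
clock: 10.38
tool_pos: [0.4605, 0.1428, 0.2955]
ee_rot: [-1.742, 0.749, 1.744]
ft_force: [-0.1, 0.4, -0.1]
grip_width: 0.0602
```

{"op": "move_arm", "data": {"jaw": [75,75,75,75,75,75,75,75,75,75,75,75,75,75,75,75], "translation": [[0,0,0],[0,0,0],[0,0,0],[0,0,0],[0,0,0],[0,0,0],[0,0,0],[0,0,0],[0,0,0],[0,0,0],[0,0,0],[0,0,0],[0,0,0],[0,0,0],[0,0,0],[0,0,0]], "rotation": [[-1,0,0],[-1,0,0],[-1,0,0],[-1,0,0],[-1,0,0],[-1,0,0],[-1,0,0],[-1,0,0],[-1,0,0],[-1,0,0],[-1,0,0],[-1,0,0],[-1,0,0],[-1,0,0],[-1,0,0],[0,0,0]]}}

```text
clock: 12.38
tool_pos: [0.4605, 0.1429, 0.2956]
ee_rot: [1.421, 1.057, -1.423]
ft_force: [-0.0, -0.5, 0.3]
grip_width: 0.06
```

Run:
```python
from h import *
s=env.observe(); print(s['clock'],s['qpos'],s['tool_pos'],s['ft_force'],s['wrist_torque'],s['grip_width'])
M=R.from_rotvec(s['ee_rot']).as_matrix(); print(M.round(4))
print('delta tool', M.T@(np.array([.4610,.1437,.217])-s['tool_pos'])/.03)
shot('wrist','wrist5')
```

```text
12.375 [ 1.31649355e-01  1.79267021e-01 -3.31834864e-02  1.35954190e+00
 -3.79161581e-05 -2.71688513e+00] [0.46050697 0.14287664 0.29558823] [-0.04245142 -0.52821833  0.2809386 ] [ 0.0801781  -0.03944783 -0.01885513] 0.05999950031008808
[[-1.200e-03  9.574e-01 -2.889e-01]
 [-2.000e-04 -2.889e-01 -9.574e-01]
 [-1.000e+00 -1.100e-03  5.000e-04]]
delta tool [ 2.61958103  0.01061927 -0.03240422]
```

View pics/wrist5.png

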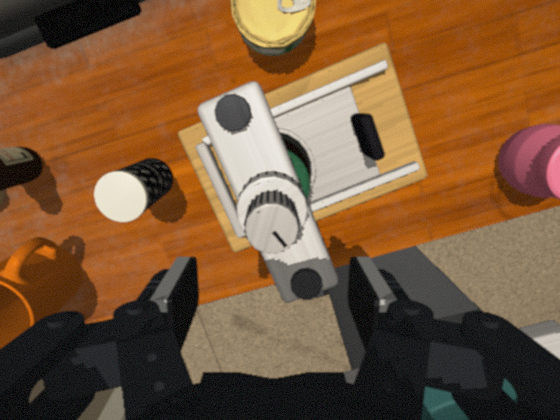

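Run:
```python
from h import *
print(at_z('wrist',(274,230),.227))
a=cv2.imread('pics/wrist5.png')[150:310,190:370];cv2.imwrite('pics/w5.png',cv2.resize(a,None,fx=4,fy=4,interpolation=cv2.INTER_CUBIC))
```

```text
[0.46096224 0.14312519 0.227     ]
```

View pics/w5.png

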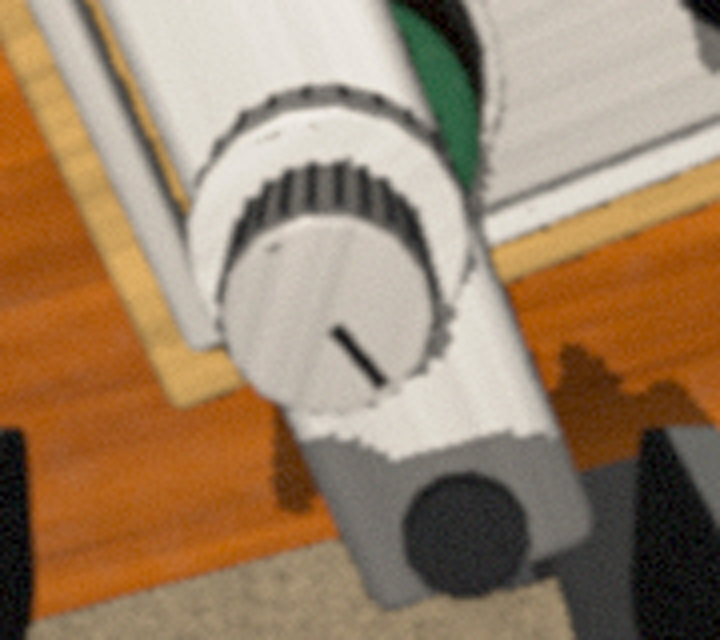

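{"op": "move_arm", "data": {"jaw": [75,75,75,75,75,75], "translation": [[0.5,0.01,-0.02],[0.6,0,0],[0.6,0,0],[0.5,0,0],[0.4,0,0],[0,0,0]], "rotation": [[0,0,0],[0,0,0],[0,0,0],[0,0,0],[0,0,0],[0,0,0]]}}

```text
clock: 13.18
tool_pos: [0.4607, 0.1436, 0.2176]
ee_rot: [1.421, 1.057, -1.423]
ft_force: [-0.2, 0.3, 0.4]
grip_width: 0.0602
```

Run:
```python
from h import *
s=env.observe(); print(s['clock'],s['qpos'],s['tool_pos'],s['ft_force'],s['wrist_torque'],s['grip_width'])
shot('wrist','wrist6')
```

```text
13.175 [ 1.33112966e-01  2.03990967e-01 -2.13653773e-01  1.15454168e+00
 -8.95786296e-06 -2.71522627e+00] [0.46073577 0.14361704 0.21763212] [-0.21134972  0.34391387  0.36862547] [ 0.02316248  0.06780482 -0.03041354] 0.060199548211413705
```

View pics/wrist6.png

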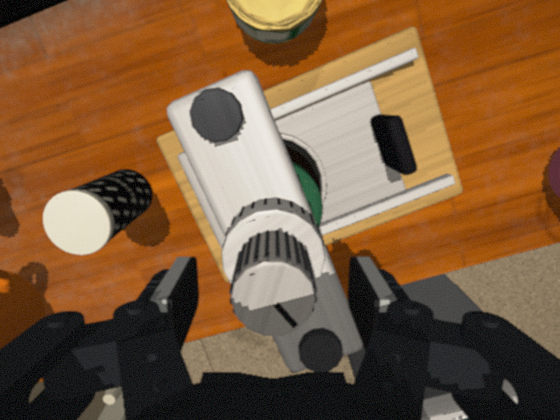

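{"op": "move_arm", "data": {"jaw": [160,255,255,255,255], "translation": [[0,0,0],[0,0,0],[0,0,0],[0,0,0],[0,0,0]], "rotation": [[0,0,0],[0,0,0],[0,0,0],[0,0,0],[0,0,0]], "newtons": 40}}

```text
clock: 13.85
tool_pos: [0.4613, 0.1436, 0.2189]
ee_rot: [1.421, 1.056, -1.42]
ft_force: [-0.5, -2.2, 5.1]
grip_width: 0.029
```

```bash
cat >> h.py <<'E'
def read(n=6,cam='wrist'):
    F=[];T=[];Q=[]
    for i in range(n):
        if i: im=vision.grab_frame(cam)
        s=env.observe(); F.append(s['ft_force']);T.append(s['wrist_torque']);Q.append(s['effort'])
    F,T,Q=map(np.array,(F,T,Q))
    print('t',s['clock'],'F',F.mean(0).round(2),'T',T.mean(0).round(3),'+-',(T.std(0)/n**.5).round(3),'q6',round(s['qpos'][5],4),'eff6',Q[:,5].mean().round(4),Q[:,5].std().round(4),'tcp',s['tool_pos'].round(4),'w',round(s['grip_width'],4))
    return im
E
python3 -c "
from h import *
read()"
```

```text
t 14.1 F [-1.02 -1.54  4.89] T [-0.362  0.237 -0.001] +- [0.011 0.01  0.015] q6 -2.7163 eff6 -0.0027 0.0 tcp [0.4613 0.1436 0.2189] w 0.0287
```

{"op": "move_arm", "data": {"jaw": [255,255,255], "translation": [[0,0,0],[0,0,0],[0,0,0]], "rotation": [[0.7,0,0],[0.7,0,0],[0.6,0,0]]}}

```text
clock: 14.48
tool_pos: [0.4614, 0.1438, 0.2189]
ee_rot: [1.619, 0.88, -1.617]
ft_force: [-0.3, 0.7, 4.7]
grip_width: 0.0287
```

```bash
python3 -c "
from h import *
read(2)"
```

```text
t 14.525 F [-0.11  0.39  5.03] T [0.008 0.053 0.093] +- [0.005 0.017 0.02 ] q6 -2.4303 eff6 -1.0401 0.1123 tcp [0.4614 0.1438 0.2189] w 0.0288
```

```bash
python3 -c "
from h import *
read(4)"
```

```text
t 14.675 F [-0.51 -0.58  6.29] T [-0.035  0.086  0.114] +- [0.019 0.013 0.025] q6 -2.439 eff6 0.3561 0.8604 tcp [0.4615 0.1438 0.2189] w 0.0287
```

{"op": "move_arm", "data": {"jaw": [255,255,255,255,255,255,255,255,255,255], "translation": [[0,0,0],[0,0,0],[0,0,0],[0,0,0],[0,0,0],[0,0,0],[0,0,0],[0,0,0],[0,0,0],[0,0,0]], "rotation": [[0.8,0,0],[0.8,0,0],[0.8,0,0],[0.8,0,0],[0.8,0,0],[0.8,0,0],[0.8,0,0],[0.8,0,0],[0.8,0,0],[0.8,0,0]]}}

```text
clock: 15.92
tool_pos: [0.4623, 0.1441, 0.219]
ee_rot: [-2.163, 0.127, 2.157]
ft_force: [5.7, 2.9, 2.1]
grip_width: 0.0288
```

```bash
python3 -c "
from h import *
read(3);im=read(6);cv2.imwrite('pics/wrist7.png',im[:,:,::-1])
a=shot('scene','scene7')[200:320,230:350]; cv2.imwrite('pics/sc7.png',cv2.resize(a[:,:,::-1],None,fx=5,fy=5,interpolation=cv2.INTER_CUBIC))"
```

```text
t 16.025 F [5.45 2.87 2.32] T [ 0.51  -1.128  0.145] +- [0.002 0.012 0.009] q6 -1.319 eff6 -0.3774 1.4302 tcp [0.4623 0.1441 0.219 ] w 0.0287
t 16.275 F [5.26 2.43 2.09] T [ 0.533 -1.086  0.124] +- [0.009 0.009 0.014] q6 -1.3222 eff6 0.4793 0.5368 tcp [0.4623 0.1441 0.219 ] w 0.0291
```

View pics/wrist7.png

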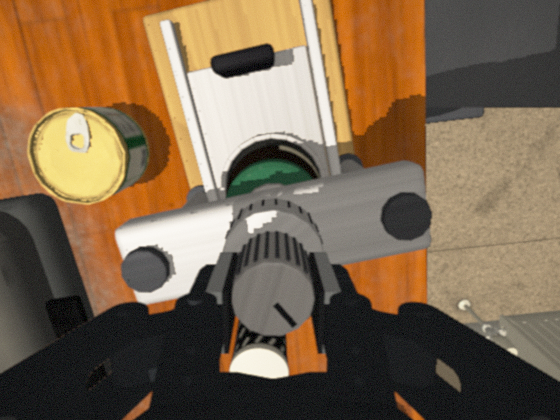

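View pics/sc7.png

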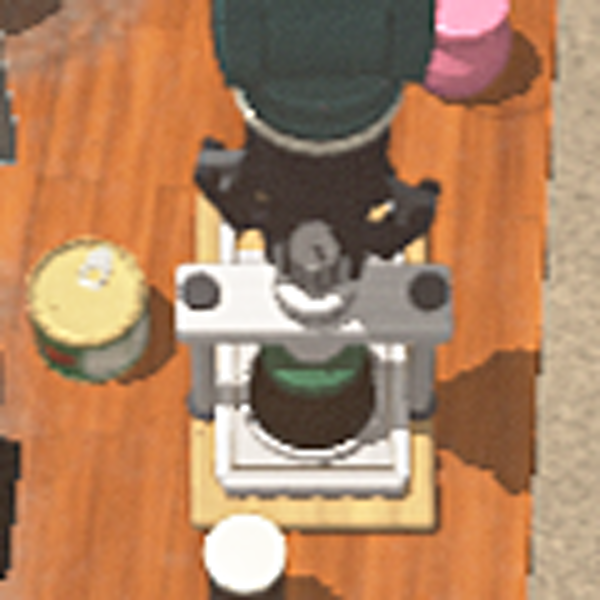

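{"op": "move_arm", "data": {"jaw": [255,255,255,255], "translation": [[0,-0.013,-0.022],[0,0,0],[0,0,0],[0,0,0]], "rotation": [[0,0,0],[0.7,0,0],[0.7,0,0],[0.6,0,0]]}}

```text
clock: 16.82
tool_pos: [0.4627, 0.1441, 0.2189]
ee_rot: [-2.005, 0.403, 2.0]
ft_force: [3.5, 1.2, 4.9]
grip_width: 0.0284
```

```bash
python3 -c "
from h import *
read(2);read(6)"
```

```text
t 16.875 F [3.84 0.86 4.88] T [ 0.071 -0.808  0.16 ] +- [0.018 0.024 0.018] q6 -1.0347 eff6 -0.9153 0.233 tcp [0.4627 0.1441 0.2189] w 0.0284
t 17.125 F [4.26 0.99 4.89] T [ 0.083 -0.805  0.092] +- [0.014 0.014 0.015] q6 -1.0419 eff6 0.2596 0.5712 tcp [0.4627 0.1442 0.2189] w 0.0288
```

{"op": "move_arm", "data": {"jaw": [255,255,255,255], "translation": [[0,0,0],[0,0,0],[0,0,0],[0,0,0]], "rotation": [[0.5,0,0],[0.5,0,0],[0.5,0,0],[0.5,0,0]]}}

```text
clock: 17.62
tool_pos: [0.4629, 0.144, 0.219]
ee_rot: [-1.833, 0.643, 1.828]
ft_force: [5.3, -0.0, 4.7]
grip_width: 0.0287
```

```bash
python3 -c "
from h import *
read(2);read(6)"
```

```text
t 17.675 F [ 5.21 -0.39  4.74] T [-0.161 -1.103  0.127] +- [0.033 0.015 0.018] q6 -0.7567 eff6 -0.8065 0.2299 tcp [0.4629 0.144  0.2189] w 0.029
t 17.925 F [ 4.95 -0.47  4.59] T [-0.157 -1.076  0.119] +- [0.011 0.011 0.009] q6 -0.7627 eff6 0.2319 0.4821 tcp [0.4629 0.144  0.2189] w 0.0285
```

{"op": "move_arm", "data": {"jaw": [255,255,255,255], "translation": [[0,0,0],[0,0,0],[0,0,0],[0,0,0]], "rotation": [[0.5,0,0],[0.5,0,0],[0.5,0,0],[0.5,0,0]]}}

```text
clock: 18.42
tool_pos: [0.463, 0.1438, 0.2189]
ee_rot: [-1.648, 0.852, 1.643]
ft_force: [6.1, -2.8, 3.3]
grip_width: 0.0284
```

```bash
python3 -c "
from h import *
read(2);read(6)"
```

```text
t 18.475 F [ 6.29 -2.62  3.38] T [-0.491 -1.234  0.172] +- [0.007 0.009 0.003] q6 -0.4775 eff6 -0.8056 0.2297 tcp [0.4631 0.1438 0.2189] w 0.0286
t 18.725 F [ 5.86 -2.21  3.7 ] T [-0.473 -1.265  0.12 ] +- [0.008 0.01  0.012] q6 -0.4834 eff6 0.2327 0.4822 tcp [0.463  0.1438 0.2189] w 0.0288
```

{"op": "move_arm", "data": {"jaw": [255,255,255,255], "translation": [[0,0,0],[0,0,0],[0,0,0],[0,0,0]], "rotation": [[0.5,0,0],[0.5,0,0],[0.5,0,0],[0.5,0,0]]}}

```text
clock: 19.23
tool_pos: [0.4631, 0.1436, 0.219]
ee_rot: [-1.454, 1.031, 1.449]
ft_force: [6.4, -3.4, 3.9]
grip_width: 0.0285
```

```bash
python3 -c "
from h import *
read(2);read(6)"
```

```text
t 19.275 F [ 6.72 -3.94  3.71] T [-0.918 -1.365  0.129] +- [0.001 0.02  0.01 ] q6 -0.1982 eff6 -0.805 0.2296 tcp [0.4631 0.1436 0.219 ] w 0.029
t 19.525 F [ 6.73 -3.97  3.64] T [-0.866 -1.349  0.11 ] +- [0.016 0.009 0.01 ] q6 -0.2042 eff6 0.2333 0.4822 tcp [0.4631 0.1436 0.2189] w 0.0291
```

{"op": "move_arm", "data": {"jaw": [255,255,255,255], "translation": [[0,0,0],[0,0,0],[0,0,0],[0,0,0]], "rotation": [[0.5,0,0],[0.5,0,0],[0.5,0,0],[0.5,0,0]]}}

```text
clock: 20.02
tool_pos: [0.4631, 0.1434, 0.2189]
ee_rot: [-1.253, 1.182, 1.247]
ft_force: [6.6, -6.6, 4.5]
grip_width: 0.029
```

```bash
python3 -c "
from h import *
read(2);read(6)"
```

```text
t 20.075 F [ 6.59 -5.58  3.93] T [-1.277 -1.368  0.151] +- [0.038 0.003 0.014] q6 0.081 eff6 -0.7916 0.2344 tcp [0.4632 0.1434 0.219 ] w 0.0284
t 20.325 F [ 7.09 -5.55  3.64] T [-1.259 -1.382  0.15 ] +- [0.015 0.011 0.011] q6 0.0751 eff6 0.25 0.4819 tcp [0.4632 0.1434 0.219 ] w 0.0288
```

{"op": "move_arm", "data": {"jaw": [255,255,255,255], "translation": [[0,0,0],[0,0,0],[0,0,0],[0,0,0]], "rotation": [[0.5,0,0],[0.5,0,0],[0.5,0,0],[0.5,0,0]]}}

```text
clock: 20.82
tool_pos: [0.4631, 0.1432, 0.219]
ee_rot: [-1.046, 1.306, 1.04]
ft_force: [7.0, -7.8, 3.5]
grip_width: 0.0288
```

```bash
python3 -c "
from h import *
read(2);im=read(6);cv2.imwrite('pics/wrist8.png',im[:,:,::-1])"
```

```text
t 20.875 F [ 6.97 -7.17  3.93] T [-1.668 -1.252  0.239] +- [0.025 0.03  0.031] q6 0.3603 eff6 -0.7142 0.2324 tcp [0.4631 0.1432 0.219 ] w 0.0287
t 21.125 F [ 6.55 -6.94  4.17] T [-1.632 -1.268  0.171] +- [0.008 0.01  0.011] q6 0.3542 eff6 0.3264 0.4821 tcp [0.4631 0.1432 0.2189] w 0.0285
```

View pics/wrist8.png

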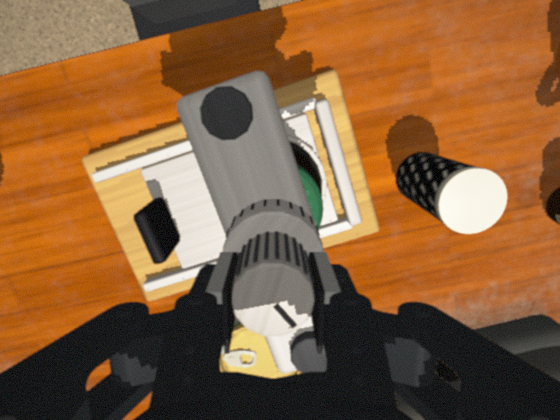

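{"op": "move_arm", "data": {"jaw": [255,255], "translation": [[0,0,0],[0,0,0]], "rotation": [[0.5,0,0],[0.5,0,0]]}}

```text
clock: 21.38
tool_pos: [0.4631, 0.1431, 0.2189]
ee_rot: [-0.941, 1.358, 0.935]
ft_force: [5.6, -8.5, 4.3]
grip_width: 0.0288
```

```bash
python3 -c "
from h import *
read(2);im=read(6);cv2.imwrite('pics/wrist9.png',im[:,:,::-1])
a=cv2.imread('pics/wrist8.png')[180:350,200:340];b=cv2.imread('pics/wrist9.png')[180:350,200:340]
cv2.imwrite('pics/w89.png',cv2.resize(np.hstack([a,b]),None,fx=2.8,fy=2.8,interpolation=cv2.INTER_CUBIC))"
```

```text
t 21.425 F [ 5.99 -8.24  4.36] T [-1.818 -1.198  0.261] +- [0.008 0.006 0.026] q6 0.4998 eff6 -0.7233 0.2409 tcp [0.463  0.1431 0.2189] w 0.0289
t 21.675 F [ 6.55 -8.31  4.71] T [-1.818 -1.211  0.214] +- [0.007 0.008 0.005] q6 0.4938 eff6 0.3297 0.4831 tcp [0.463  0.1431 0.2189] w 0.0287
```

View pics/w89.png

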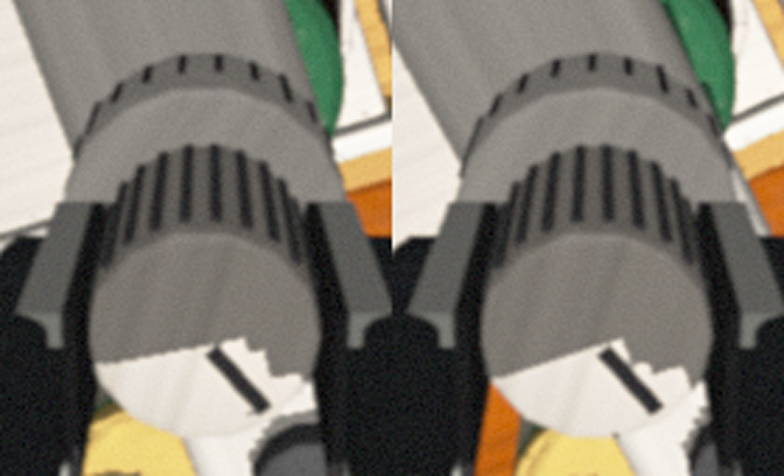

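{"op": "move_arm", "data": {"jaw": [150,75,75,75,75,75,75,75,75,75,75], "translation": [[0,0,0],[0,0,0],[0,0,0],[0,0,0],[-0.3,0,0],[-0.5,0,0],[-0.7,0,0],[-0.8,0,0],[-0.8,0,0],[-0.5,0,0],[0,0,0]], "rotation": [[0,0,0],[0,0,0],[0,0,0],[0,0,0],[0,0,0],[0,0,0],[0,0,0],[0,0,0],[0,0,0],[0,0,0],[0,0,0]]}}

```text
clock: 23.05
tool_pos: [0.4622, 0.1441, 0.3274]
ee_rot: [-0.939, 1.357, 0.938]
ft_force: [0.2, -0.0, -0.6]
grip_width: 0.0602
```

```bash
python3 -c "
from h import *
im=read(3);cv2.imwrite('pics/wrist10.png',im[:,:,::-1])
s=shot('side','side10')[150:300,190:360]; c=shot('scene','scene10')[190:340,220:370]
cv2.imwrite('pics/sc10.png',cv2.resize(np.hstack([s,c])[:,:,::-1],None,fx=2.4,fy=2.4,interpolation=cv2.INTER_CUBIC))"
```

```text
t 23.15 F [-0.28 -0.05 -0.48] T [-0.014 -0.021  0.005] +- [0.019 0.005 0.005] q6 0.4953 eff6 -0.0006 0.0001 tcp [0.4617 0.1441 0.326 ] w 0.0604
```

View pics/wrist10.png

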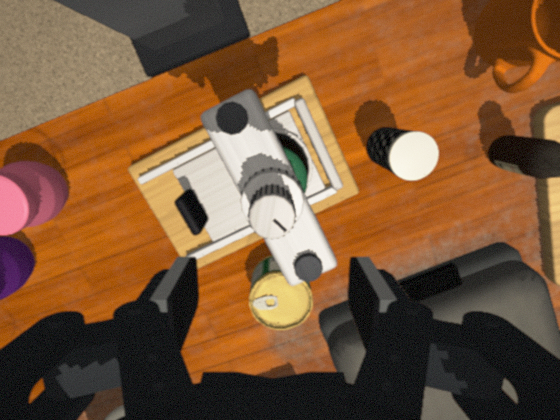

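View pics/sc10.png

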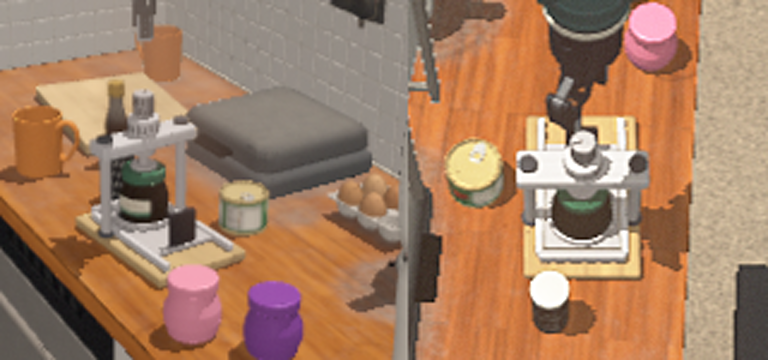

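```bash
python3 -c "
from h import *
print(env.finish_job())"
```

```text
the job is handed in; nothing more can be done
None
```

The jar is clamped in the lid press and the job is handed in after about 23 s of robot time.

- **Tray:** I pushed the tab with the closed fingertips until the tray stopped moving. The force then rose to about 27 N with no further travel, so I took it as home against the stop. The last side and overhead pictures still show it there.
- **Cap:** I gripped it once and turned it clockwise about 3.2 rad. Torque ran at about 0.12–0.13 N m while free and rose to about 0.21–0.22 N m.
- **Slip:** A further 0.14 rad barely raised the torque, and the barrel's marks shifted relative to the cap, which confirmed it was slipping. I stopped there. I estimate 0.2–0.4 rad of slip in total, within the 0.8 rad allowed.
- **Release:** I opened the gripper and rose clear. The force reading was back to about zero. Going by the pictures, the cap stayed put and nothing else was disturbed.

- **Side force:** Up to about 10 N built up on the cap while turning, because the grip was about 1 mm off centre. It did not disturb anything I could see.
- **Torque noise:** Single wrist-torque readings were noisy (about 0.03 N m). I judged the slip from averaged readings, the last joint's effort and the picture together.
- **Not checked:** I did not check the spindle foot's contact with the lid in a close-up picture.

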